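Check, close and latch the bench centrifuge

ROBOT

A 6-joint arm with a two-finger parallel gripper is mounted at the origin on the work surface. World frame = base frame: x ahead of the robot, y to its left, z up, the work surface at z = 0. Lengths are in m, angles in degrees, forces in N, time in s.
With the tool pointing down it reaches from about 0.4 to 0.825 m from the base axis. Payload 7 kg.
Tool frame: the origin (TCP) lies on the centre line of the jaws, within the pads' length; the fingertips stand 19 mm ahead of it and the grasp point (between the pads) is the TCP (r.tips_ahead is the distance from the TCP to the fingertips, in m); z points along the fingers, y is the line along which they close (so a half turn about z gives the same grasp; the last joint's range is limited). The gripper opens to 88 mm and grips with 3 to 60 N. Pads are 19 mm wide; open, the fingers measure 130 mm over their backs; the gripper's body (78 mm by 193 mm) begins 47 mm behind the grasp point.
Start: joints at [-50.758, 20.546, 0.682, 0, -70.136, -16.507], TCP at [0.261, -0.623, 0.246] pointing down, gripper open.
Joint ranges: [-176.03, 176.03], [-82.01, 121.73], [-58.28, 71.71], [-173.87, 95.51], [-174.79, -0.11], [-173.66, 173.66]. Speed limits (degrees/s): [136.94, 136.94, 172.46, 180, 180, 180].

INTERFACE

Orientations are given as [roll, pitch, yaw] about the fixed x, y, z axes, in that order (R = Rz(yaw) Ry(pitch) Rx(roll)).
In Python, from plant import r, viewer, close_job gives the robot as it stands. The module is installed in compiled form; this text tells all that it offers.
- The arm moves only by the tool arm_command, never from a script. Its arguments are lists of equal length, an entry for each row: "travel": the shift along the world's x, y, z scaled (see below), a list of three; "delta_rot": the turn, a rotation vector about the world's x, y, z scaled (see below), a list of three. In form: {"travel": [[dx, dy, dz], ...], "delta_rot": [[rx, ry, rz], ...]}. A call has 1 to 20 rows; each row is the pose to reach, as a shift and turn from the pose commanded when the call began; what a row does not reach only later rows make up. The controller multiplies each number of a shift by 0.5 m and each number of a turn by 90 degrees. A row lasts 1/8 s, in which the tool goes at most 62.5 mm and 10.7 degrees, less where a joint would pass 70% of its speed; a pose out of reach is approached as far as the arm can. A call with a number of a shift or a turn outside -1 to 1 is refused whole. A call with a gripper value outside its range is refused whole. "grip" is the opening, from 0 (shut) to 1 (fully open), set as the call begins (left out, the last holds). The fingers move at their own pace and stop on an object; "newtons" is the grip in N (left out, the last holds). Time passes only in rows, so rows that repeat a pose let the fingers close. It gives the time, the measured TCP pose, the force, the opening and the grip force at its end, in the units of the state.
- r.get_state(): the state, without advancing time (a new reading comes with each control period).
- viewer.capture(name): name is "scene" or "side" or "wrist"; returns a dict with "img" (400x640x3 uint8, red, green, blue), "camera_matrix" (3x3 intrinsics, pixels), "distortion" ([k1, k2, p1, p2, k3] as OpenCV has them; the pictures are not rectified), "R" (3x3) and "t" (3): a world point X has camera coordinates R X + t; the wrist camera has in their place "mount" (4x4, takes a point from camera to tool coordinates, whose origin is the TCP and whose axes are the flange's). Camera axes: x right, y down, z forward; pixel columns grow to the right and rows downward; lengths in m; the calibration is good to about 2 mm. A picture is of the moment at which its call begins: read the wrist's pose just before it. There is no depth.
- close_job(): hands the job in; it is judged then, once.
The state is a dict: "time_s": time; "joints": joint angles; "qd": joint speeds; "joint_torque": joint torques, N m; "tcp_pos": TCP position; "eef_rot": TCP orientation; "contact_force": force on the tool from outside, world axes, zero at the start; "moment": the same for the moment, N m; "gripper_width": finger opening in m; "gripper_force": force on a finger pad.
Only numpy, scipy, OpenCV 4.12 (cv2) and the standard library are available. Lean on these libraries where they do the work, as an engineer would, in place of code of your own. Each camera call takes 0.05 s, during which the arm holds its last target. There are 200 camera calls.

TASK

Get the small bench centrifuge ready to run: reach in under the leaning lid and push the rotor bar round by hand through at least one full turn, either way, to check that it runs free. Then lower the lid gently until it is fully shut, and after that swing the steel hook on its side round over the lid until it rests home against the stud on the lid. Leave the bottle, the tube rack and the tip box where they stand.

Things in the scene. Friction and masses are not known exactly. Their poses are not given: they have to be found in the camera images.
- spinner: housing of a bench centrifuge, fixed to the bench: ivory box 230 (x) x 220 (y) x 90 mm high, black top; origin at the centre of its underside, x from its front to its hinge side, z up; its front faces the robot's right, so its x points roughly along world +y, its y back to the robot. The hook's post, 34 x 36 mm, 136 mm high, stands at its -y side, far from the robot
- lid (a joint): ivory hinged lid, rad: 0 shut (its top then 132 mm above the bench), grows as the front rises; stop at 1.22; starts open, leaning over the bowl. Hollow shell 225 mm from hinge to front, 210 wide, 40 thick (top plate 6, skirts 35), open to the bowl. 0.4 kg; the stiff hinge keeps it where it is left; 1 to 7 N at the front edge moves it
- lid_hinge (a point): middle of the lid's hinge line, at x 110, y 0, z 92 mm of the housing; the line runs along the housing's y
- lid_edge (a point): middle of the lid's front edge on its outer (upper when shut) face: 225 mm from the hinge line along the lid and 40 mm off it, the lid's thickness. A black lip 90 mm wide, 10 mm thick stands out 17 mm in front of the edge, 5 mm below this face
- lid_stud (a point): top of the steel stud on the lid's outer face, the catch for the hook: 17 mm across its head, 22 mm high, 140 mm from the hinge line and 45 mm from the lid's middle towards -y of the housing
- rotor (a joint): angle of the rotor, rad: starts within 0.1 of 0 (bar along the housing's y), grows counterclockwise from above and counts on past a full turn (6.28). Plain aluminium bar 160 mm long, 32 wide, 30 high, turning level about its middle, two flat white tube caps (18 mm across, 6 high) on each end; 1 to 2 N at 45 mm from the axis turns it; it stops soon after it is let go
- rotor_center (a point): point on the rotor's upright axis at the bar's top face, 95 mm above the bench; at x -5, y 0 of the housing. The bar's underside is 65 mm above the bench. It sits in a round bowl in the housing's top, 180 mm across, same axis, rim 90 mm and floor 55 mm above the bench
- hook (a joint): flat steel hook on the post, rad: 0 home, its crook round the lid's stud (a stop); grows as it swings out counterclockwise from above, up to 2.5. Swings level; 105 mm long, 8 thick, top face 147 mm above the bench (7 mm over the shut lid). At 0 it points along the housing's +y, at 1.57 along -x (front). Starts at 1.45 to 2. Stays where it is left; about 1 N at its tab moves it
- hook_pivot (a point): the hook's pivot axis, at x -30, y -130, z 143 mm of the housing
- hook_tab (a point): centre of the top of the hook's finger tab, an upright black pin 14 mm across, 32 mm tall above the hook's top face (top at 179 mm above the bench), 61 mm from the pivot; when the hook is home it is at x -42, y -70 mm of the housing
- bottle: bystander: amber bottle, 64 mm across, 150 mm high, origin at the centre of its underside, standing beyond the housing, past the hook's side
- tube_rack: bystander: blue tube rack 70 x 110 x 45 mm high, origin at the centre of its underside, on the bench behind the hinge side
- tip_box: bystander: clear box 85 x 120 x 60 mm high, origin at the centre of its underside, on the bench before the housing's front

How it is judged:
By the outcome, as a careful person would: the job done as asked, in the order asked, and still so for the second after the job is handed in, with the robot touching nothing.
It also fails if it takes over 72 s, if anything falls off the work surface, if the arm or the gripper's body presses on something with over 40 N, if the wrist force passes 120 N, or if a joint passes its speed limit or range.

## Working session

There is one attempt and no reset: what is moved stays moved. The work goes in short steps, Python scripts to look and compute and a tool call to move; the robot and the scene stay as the last step left them, time stands still between calls to the robot, and variables do not carry over. Pictures are saved under pics/ and viewed, at most 13 in all, crops included, and the job is handed in when it is done.

Besides the shell and the picture viewer there is one more tool, called by a JSON object that holds its "method" and its "body", one argument or row to a line. arm_command: Moves the arm, as the interface text tells. Shifts and turns lie within -1 to 1; 1 stands for 0.5 m of shift or 90 degrees of turn. Its arguments: {"type":"object","properties":{"travel":{"type":"array"},"delta_rot":{"type":"array"},"grip":{"type":"number"},"newtons":{"type":"number"}},"required":["travel","delta_rot"]}

```bash
mkdir -p pics; python3 - <<'E'
from plant import r,viewer
import cv2,numpy as np
s=r.get_state();print({k:np.round(v,3) for k,v in s.items()})
a=[]
for n in("scene","side"):
    c=viewer.capture(n);a.append(c);cv2.imwrite(f"pics/{n}0.png",c["img"][:,:,::-1])
    print(n,c["camera_matrix"],c["distortion"],c["R"],c["t"])
E
```

```text
{'time_s': np.float64(0.0), 'joints': array([-5.0759e+01,  2.0591e+01,  6.3200e-01, -1.9000e-02, -7.0135e+01,
       -1.6507e+01]), 'qd': array([ 0.104,  0.098,  0.008, -0.032,  0.066,  0.053]), 'joint_torque': array([-1.0000e-03, -5.8271e+01,  2.9305e+01,  6.9970e+00,  7.0000e-03,
       -0.0000e+00]), 'tcp_pos': array([ 0.261, -0.622,  0.245]), 'eef_rot': array([ 1.79904e+02, -9.00000e-03, -1.57272e+02]), 'contact_force': array([ 0.342, -0.128, -0.847]), 'moment': array([ 0.006, -0.023, -0.004]), 'gripper_force': np.float64(0.0), 'gripper_width': np.float64(0.088)}
scene [[443.41003016   0.         324.91060599]
 [  0.         443.41003016 197.87379231]
 [  0.           0.           1.        ]] [-0.06908856  0.          0.          0.          0.        ] [[ 0.85165163  0.52410363  0.00221146]
 [ 0.48554676 -0.78739533 -0.37980644]
 [-0.19731664  0.32453654 -0.92506334]] [-0.54520146 -0.1861097   1.16152866]
side [[427.96154225   0.         321.68117889]
 [  0.         427.96154225 195.09140813]
 [  0.           0.           1.        ]] [-0.05864767  0.          0.          0.          0.        ] [[ 0.97493445 -0.22224203  0.01055   ]
 [-0.18480154 -0.8352727  -0.51784931]
 [ 0.12390001  0.50291947 -0.8554068 ]] [-0.57605852  0.22089335  0.93052887]
```

View pics/scene0.png

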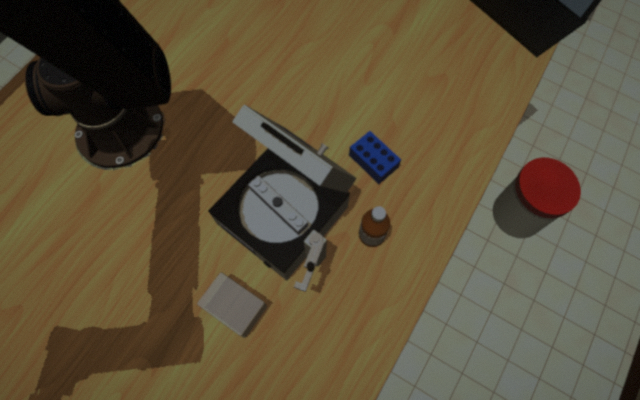

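View pics/side0.png

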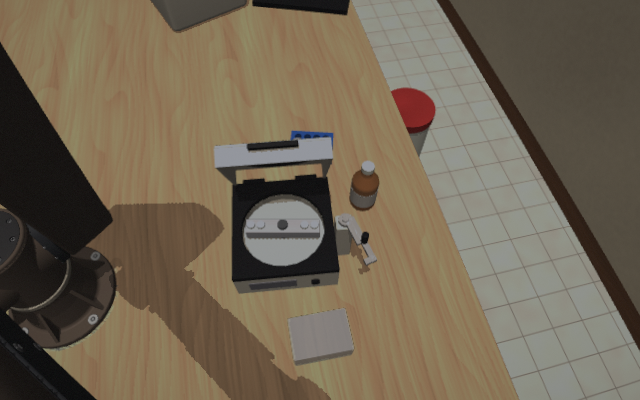

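The scene picture shows the housing's black top around (277,202), with the rotor hub there, the lid lip from (262,125) to (302,152) and the tab at (310,266). In the side picture the hub is at (282,225), the lip runs from (248,147) to (298,144), the tab is at (365,238) and the bottle is at (366,185).

```bash
cat > h.py <<'E'
import numpy as np,cv2
from plant import r,viewer
def cam(n):
    c=viewer.capture(n); return c
def ray(c,p):
    u=cv2.undistortPoints(np.array([[p]],float),c["camera_matrix"],c["distortion"])[0,0]
    R=c["R"]; return -R.T@c["t"], R.T@np.array([u[0],u[1],1.])
def plane(c,p,z):
    o,d=ray(c,p); return o+d*(z-o[2])/d[2]
def tri(c1,p1,c2,p2):
    o1,d1=ray(c1,p1);o2,d2=ray(c2,p2)
    s=np.linalg.lstsq(np.c_[d1,-d2],o2-o1,rcond=None)[0]
    a,b=o1+s[0]*d1,o2+s[1]*d2
    return (a+b)/2,np.linalg.norm(a-b)
def proj(c,X):
    return cv2.projectPoints(np.array(X,float).reshape(-1,3),cv2.Rodrigues(c["R"])[0],c["t"],c["camera_matrix"],c["distortion"])[0][:,0]
def blobs(c,m,box,mn=8):
    x0,y0,x1,y1=box;k=np.zeros(m.shape,np.uint8);k[y0:y1,x0:x1]=m[y0:y1,x0:x1]
    n,l,s,ce=cv2.connectedComponentsWithStats(k)
    return [(int(s[i,4]),ce[i].round(1).tolist()) for i in range(1,n) if s[i,4]>=mn]
E
python3 - <<'E'
from h import *
S=cam("scene");D=cam("side")
for n,c,bt,bh in(("S",S,(293,255,330,275),(265,190,290,214)),("D",D,(355,228,375,248),(270,215,295,235))):
    g=c["img"].max(2)
    print(n,"tab",blobs(c,(g<45),bt),"hub",blobs(c,g<110,bh))
print("hub",plane(S,(277.5,202),.095),plane(D,(282.5,225),.095))
print("tab",tri(S,(310,266),D,(365,238)))
print("lip",tri(S,(262,124),D,(248,147)),tri(S,(302,152),D,(298,144)))
print("Dcorners",[plane(D,p,.09).round(3).tolist() for p in((232,182),(329,178),(338,275),(232,280))])
print("Scorners",[plane(S,p,.09).round(3).tolist() for p in((209,210),(287,273),(349,192))])
print("bottle cap",tri(S,(378,212),D,(368,168)))
def crop(c,x0,y0):return cv2.resize(c["img"][y0:y0+190,x0:x0+190,::-1],(0,0),fx=3.1,fy=3.1,interpolation=cv2.INTER_CUBIC)
cv2.imwrite("pics/cs.png",crop(S,195,100)); cv2.imwrite("pics/cd.png",crop(D,205,110))
E
```

```text
S tab [(117, [297.1, 260.1]), (30, [320.8, 258.4]), (47, [310.1, 266.3])] hub [(209, [276.0, 203.4])]
D tab [(65, [364.6, 237.3])] hub [(93, [282.0, 224.2]), (50, [282.0, 233.5])]
hub [0.50570318 0.01806839 0.095     ] [0.50706985 0.01631128 0.095     ]
tab (array([ 0.65565801, -0.08066632,  0.16430257]), np.float64(0.003802199200242416))
lip (array([0.46867328, 0.06286031, 0.32239726]), np.float64(0.0035095214821380164)) (array([0.55659079, 0.05759265, 0.31230339]), np.float64(0.0022063607749642335))
Dcorners [[0.413, 0.153, 0.09], [0.634, 0.116, 0.09], [0.597, -0.118, 0.09], [0.385, -0.082, 0.09]]
Scorners [[0.385, -0.076, 0.09], [0.61, -0.103, 0.09], [0.627, 0.124, 0.09]]
bottle cap (array([0.71251544, 0.09203486, 0.14392589]), np.float64(0.006908038895189788))
```

View pics/cs.png

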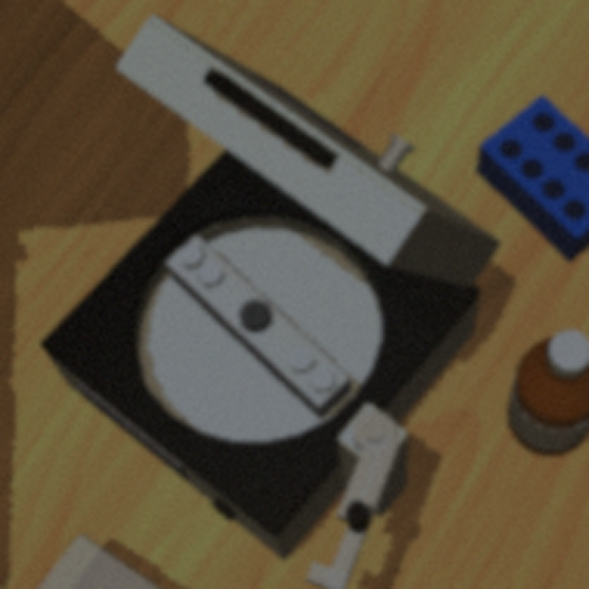

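View pics/cd.png

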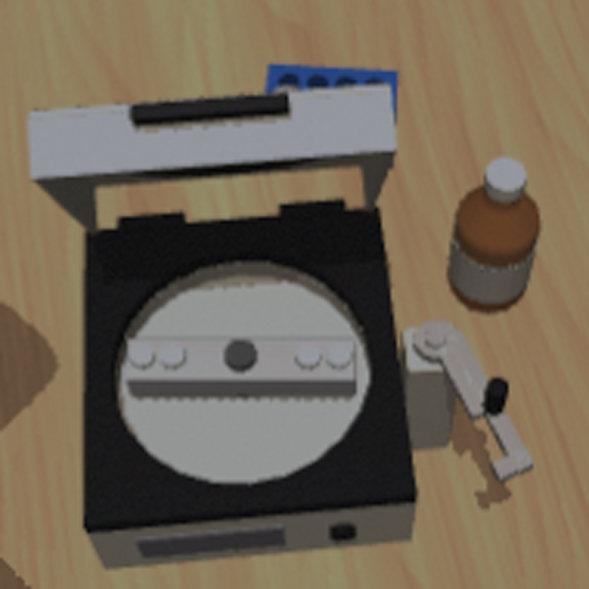

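The crops show the black top's corners well enough (side crop: (85,232), (380,210), (413,495), (85,527)). The hook points outward past the front, and the lid is at roughly 60 degrees. Next I fit the housing pose.

```bash
cat >> h.py <<'E'
def H(o,a):  # housing->world 
    R=np.array([[np.cos(a),-np.sin(a)],[np.sin(a),np.cos(a)]])
    return lambda p: np.r_[np.array(o)+R@np.array(p[:2]),p[2]]
E
python3 - <<'E'
from h import *
from scipy.optimize import least_squares
S=cam("scene");D=cam("side")
d=lambda p:(p[0]/3.1+205,p[1]/3.1+110); s=lambda p:(p[0]/3.1+195,p[1]/3.1+100)
obs=[(D,d((85,527)),(-.115,.11,.09)),(D,d((413,495)),(-.115,-.11,.09)),(D,d((380,210)),(.115,-.11,.09)),(D,d((85,232)),(.115,.11,.09)),
(S,s((42,343)),(-.115,.11,.09)),(S,s((285,557)),(-.115,-.11,.09)),(S,s((480,290)),(.115,-.11,.09)),
(D,d((241,355)),(-.005,0,.095)),(S,s((257,315)),(-.005,0,.095)),(D,d((433,341)),(-.03,-.13,.147)),(S,s((373,433)),(-.03,-.13,.147))]
f=lambda v:np.concatenate([proj(c,H(v[:2],v[2])(P))[0]-np.array(p) for c,p,P in obs])
q=least_squares(f,[.506,.02,1.45],loss="soft_l1");v=q.x;h=H(v[:2],v[2])
print("pose",v,np.degrees(v[2]));print(f(v).reshape(-1,2).round(1).tolist())
print("rotor",h((-.005,0,.095)))
e=plane(D,d((142,354)),.1)-plane(D,d((340,354)),.1);print("bar D",np.degrees(np.arctan2(e[1],e[0])-v[2]))
e=plane(S,s((192,260)),.1)-plane(S,s((326,384)),.1);print("bar S",np.degrees(np.arctan2(e[1],e[0])-v[2]))
# lid: edge corners on the outer face (outer upper corners), lip ends
lid=lambda t,u,w,y:h((.11-u*np.cos(t)+w*np.sin(t),y,.092+u*np.sin(t)+w*np.cos(t)))
ol=[(D,d((30,113)),(.225,.04,.105)),(D,d((392,87)),(.225,.04,-.105)),(D,d((32,178)),(.225,.0,.105)),(D,d((395,152)),(.225,.0,-.105)),(S,s((155,15)),(.225,.04,.105)),(S,s((118,68)),(.225,0,.105)),(S,s((388,265)),(.225,0,-.105)),(S,s((425,210)),(.225,.04,-.105))]
g=lambda t:np.concatenate([proj(c,lid(t[0],*P))[0]-np.array(p) for c,p,P in ol])
t=least_squares(g,[1.05]).x;print("lid",t,g(t).reshape(-1,2).round(1).tolist())
pv=h((-.03,-.13,.143));tb,err=tri(S,s((357,512)),D,d((497,385)))
print("tab",tb,err,plane(S,s((357,512)),.17),plane(D,d((497,385)),.175),"pivot",pv)
e=plane(D,d((497,385)),.175)-pv;print("tab dist",np.hypot(*e[:2]),"ang from +y",np.degrees(np.arctan2(e[1],e[0])-v[2])-90)
print("bottle",tri(S,s((570,353)),D,d((506,172))))
from scipy.spatial.transform import Rotation as Ro
print(Ro.from_euler("xyz",r.get_state()["eef_rot"],degrees=True).as_matrix().round(3))
E
```

```text
pose [0.50797767 0.02047046 1.44830747] 82.98190552933268
[[-0.9, -0.7], [1.4, -0.2], [-0.1, -1.4], [-0.3, -0.9], [-0.9, 0.6], [-3.9, -6.8], [0.1, 0.2], [-0.0, 0.8], [-0.4, 1.7], [0.9, -0.9], [0.3, 0.6]]
rotor [0.50736676 0.01550792 0.095     ]
bar D 84.53548485887836
bar S 84.94716231540079
lid [1.13989618] [[-1.0, -1.1], [-0.3, -1.5], [-0.4, 0.1], [0.8, -0.7], [-1.2, -0.2], [-1.0, 0.7], [-0.5, 1.5], [0.6, 0.4]]
tab [ 0.65620811 -0.08029975  0.17760989] 0.000673037596119758 [ 0.65483771 -0.07856217  0.17      ] [ 0.65696964 -0.07943819  0.175     ] pivot [ 0.63333818 -0.02518854  0.143     ]
tab dist 0.05917322492383765 ang from +y -239.44368971378597
bottle (array([0.71448621, 0.0901634 , 0.15078466]), np.float64(0.0006720860223740538))
[[-0.922 -0.386 -0.   ]
 [-0.386  0.922  0.   ]
 [ 0.     0.001 -1.   ]]
```

```bash
cat >> h.py <<'E'
from scipy.spatial.transform import Rotation as Ro
AX=np.radians(83.0); AXIS=np.array([.5073,.0155])
xh=np.array([np.cos(AX),np.sin(AX),0]); yh=np.array([-np.sin(AX),np.cos(AX),0]); zh=np.array([0,0,1.])
def orient(lean,turn=0): # tool y along housing y, lean deg toward housing -x; turn: extra yaw deg
    return Ro.from_rotvec(np.radians(turn)*zh)*Ro.from_rotvec(-np.radians(lean)*yh)*Ro.from_matrix(np.c_[np.cross(yh,-zh),yh,-zh])
def tcp(tip,rot,ahead=.019): # tip mm rel. rotor axis in housing axes, z abs mm
    t=np.array(tip)/1000
    return np.r_[AXIS,0]+t[0]*xh+t[1]*yh+t[2]*zh-ahead*rot.as_matrix()[:,2]
def rows(P0,R0,pts):  # pts: list of (tcp,rot)
    tr=[((p-P0)/.5).round(3).tolist() for p,_ in pts]
    dr=[((o*R0.inv()).as_rotvec(degrees=True)/90).round(3).tolist() for _,o in pts]
    print("travel",tr);print("rot",dr)
    return tr
E
python3 - <<'E'
from h import *
c=viewer.capture("wrist");print(c["mount"].round(3))
R0=Ro.from_euler("xyz",[180,0,-157.27],degrees=True);P0=np.array([.261,-.623,.246])
o=orient(25);p1=tcp((-10,9,190),o)
print(p1,(o*R0.inv()).as_rotvec(degrees=True))
rows(P0,R0,[(p1,o)])
p=[tcp(t,o) for t in((46,9,116),(46,9,75))]
rows(p1,o,[(x,o) for x in p])
# sweep
A=np.radians(np.linspace(12,180,17));P=[(48*np.cos(a),48*np.sin(a),75) for a in A]+[(-40,-1,75),(-36,-2,75)]
rows(p[1],o,[(tcp(t,o),o) for t in P])
E
```

```text
[[ 0.    -0.963 -0.268  0.072]
 [ 1.     0.     0.001  0.001]
 [-0.001 -0.268  0.963 -0.14 ]
 [ 0.     0.     0.     1.   ]]
[ 0.49616981 -0.00129853  0.20721985] [ 20.86701591 -15.80164738  59.27438492]
travel [[0.47, 1.243, -0.078]]
rot [[0.232, -0.176, 0.659]]
travel [[0.014, 0.111, -0.148], [0.014, 0.111, -0.23]]
rot [[0.0, 0.0, 0.0], [0.0, 0.0, 0.0]]
travel [[-0.002, 0.002, 0.0], [-0.019, -0.001, 0.0], [-0.035, -0.007, 0.0], [-0.05, -0.016, 0.0], [-0.064, -0.028, 0.0], [-0.074, -0.042, 0.0], [-0.082, -0.058, 0.0], [-0.087, -0.074, 0.0], [-0.089, -0.092, 0.0], [-0.088, -0.109, 0.0], [-0.084, -0.126, 0.0], [-0.076, -0.142, 0.0], [-0.066, -0.156, 0.0], [-0.053, -0.169, 0.0], [-0.038, -0.178, 0.0], [-0.022, -0.185, 0.0], [-0.005, -0.189, 0.0], [-0.001, -0.173, 0.0], [0.002, -0.165, 0.0]]
rot [[0.0, 0.0, 0.0], [0.0, 0.0, 0.0], [0.0, 0.0, 0.0], [0.0, 0.0, 0.0], [0.0, 0.0, 0.0], [0.0, 0.0, 0.0], [0.0, 0.0, 0.0], [0.0, 0.0, 0.0], [0.0, 0.0, 0.0], [0.0, 0.0, 0.0], [0.0, 0.0, 0.0], [0.0, 0.0, 0.0], [0.0, 0.0, 0.0], [0.0, 0.0, 0.0], [0.0, 0.0, 0.0], [0.0, 0.0, 0.0], [0.0, 0.0, 0.0], [0.0, 0.0, 0.0], [0.0, 0.0, 0.0]]
```

{"method": "arm_command", "body": {
  "travel": [
    [0.05,0.11,0],
    [0.1,0.22,0],
    [0.14,0.33,0],
    [0.18,0.44,0],
    [0.22,0.55,0],
    [0.26,0.66,0],
    [0.3,0.77,0],
    [0.34,0.88,0],
    [0.39,0.99,0]
  ],
  "delta_rot": [
    [0.023,-0.018,0.066],
    [0.046,-0.035,0.132],
    [0.07,-0.053,0.198],
    [0.093,-0.07,0.264],
    [0.116,-0.088,0.33],
    [0.139,-0.106,0.395],
    [0.162,-0.123,0.461],
    [0.186,-0.141,0.527],
    [0.232,-0.176,0.659]
  ],
  "grip": 0
}}

```text
time_s: 1.48
tcp_pos: [0.456, -0.1255, 0.2464]
eef_rot: [179.7, 24.3, -98.8]
contact_force: [0.6, 0.0, -1.5]
gripper_width: 0.004
gripper_force: 0.0
```

{"method": "arm_command", "body": {
  "travel": [
    [0.03,0.09,-0.026],
    [0.055,0.17,-0.05],
    [0.08,0.253,-0.078],
    [0.085,0.3,-0.14],
    [0.09,0.335,-0.2],
    [0.094,0.364,-0.226],
    [0.094,0.364,-0.226]
  ],
  "delta_rot": [
    [0,0,0],
    [0,0,0],
    [0,0,0],
    [0,0,0],
    [0,0,0],
    [0,0,0],
    [0,0,0]
  ]
}}

```text
time_s: 2.35
tcp_pos: [0.5026, 0.0551, 0.1321]
eef_rot: [179.5, 24.2, -99.2]
contact_force: [0.2, -0.0, 1.5]
gripper_width: 0.0002
gripper_force: 0.0
```

```bash
python3 - <<'E'
from h import *
s=r.get_state();print(s["tcp_pos"],s["eef_rot"],s["contact_force"],s["joints"])
o=orient(25);m=Ro.from_euler("xyz",s["eef_rot"],degrees=True);print("want",tcp((46,9,116),o),"roterr",(o*m.inv()).as_rotvec(degrees=True))
S=cam("scene");D=cam("side")
f=lambda c,x,y:cv2.resize(c["img"][y:y+180,x:x+180,::-1],(0,0),fx=2.2,fy=2.2)
cv2.imwrite("pics/a.png",np.hstack([f(S,190,100),f(D,200,110)]))
E
```

```text
[0.50262691 0.05505514 0.1320944 ] [179.468537    24.22654164 -99.15863007] [ 0.22879941 -0.03305057  1.4737453 ] [  9.27531709  11.63478861 -20.97178619 -29.15760195 -53.61017533
  -1.55123453]
want [0.50299449 0.05428405 0.13321985] roterr [ 0.69790105 -0.58711357  1.93723306]
```

View pics/a.png

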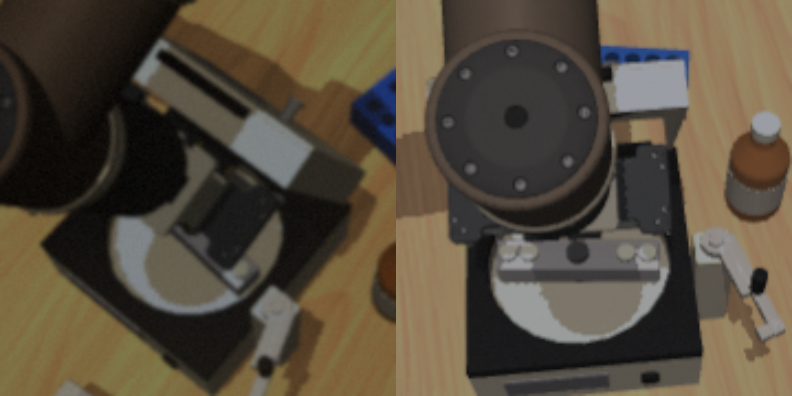

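The picture shows the closed fingers just above the bowl behind the bar and inside the leaning lid, with the lid unmoved. I descend and start the first push.

{"method": "arm_command", "body": {
  "travel": [
    [0,0,-0.05],
    [0,0,-0.082],
    [-0.019,-0.001,-0.082],
    [-0.035,-0.007,-0.082],
    [-0.05,-0.016,-0.082],
    [-0.064,-0.028,-0.082],
    [-0.074,-0.042,-0.082],
    [-0.082,-0.058,-0.082],
    [-0.087,-0.074,-0.082],
    [-0.089,-0.092,-0.082],
    [-0.088,-0.109,-0.082],
    [-0.084,-0.126,-0.082],
    [-0.076,-0.142,-0.082],
    [-0.066,-0.156,-0.082],
    [-0.053,-0.169,-0.082],
    [-0.038,-0.178,-0.082],
    [-0.022,-0.185,-0.082],
    [-0.005,-0.189,-0.082],
    [-0.001,-0.173,-0.082],
    [0.002,-0.165,-0.082]
  ],
  "delta_rot": [
    [0,0,0],
    [0,0,0],
    [0,0,0],
    [0,0,0],
    [0,0,0],
    [0,0,0],
    [0,0,0],
    [0,0,0],
    [0,0,0],
    [0,0,0],
    [0,0,0],
    [0,0,0],
    [0,0,0],
    [0,0,0],
    [0,0,0],
    [0,0,0],
    [0,0,0],
    [0,0,0],
    [0,0,0],
    [0,0,0]
  ]
}}

```text
time_s: 4.95
tcp_pos: [0.5042, -0.0277, 0.0916]
eef_rot: [179.6, 24.2, -99.2]
contact_force: [-0.4, -3.1, -0.1]
gripper_width: 0.0007
gripper_force: 1.2
```

```bash
python3 - <<'E'
from h import *
s=r.get_state();print(s["tcp_pos"],s["eef_rot"],s["contact_force"])
S=cam("scene");D=cam("side")
f=lambda c,x,y:cv2.resize(c["img"][y:y+180,x:x+180,::-1],(0,0),fx=2.2,fy=2.2)
cv2.imwrite("pics/b.png",np.hstack([f(S,190,100),f(D,200,110)]))
o=orient(25);p=[(-46,-2,75),(-46,-2,118),(0,-6,118),(54,-6,116),(54,-6,75)]
rows(tcp((-36,-2,75),o),o,[(tcp(t,o),o) for t in p])
E
```

```text
[ 0.50415201 -0.02774859  0.09159884] [179.58677101  24.23137513 -99.16995507] [-0.40047577 -3.08811608 -0.05136761]
travel [[-0.002, -0.02, 0.0], [-0.002, -0.02, 0.086], [0.017, 0.07, 0.086], [0.03, 0.178, 0.082], [0.03, 0.178, 0.0]]
rot [[0.0, 0.0, 0.0], [0.0, 0.0, 0.0], [0.0, 0.0, 0.0], [0.0, 0.0, 0.0], [0.0, 0.0, 0.0]]
```

View pics/b.png

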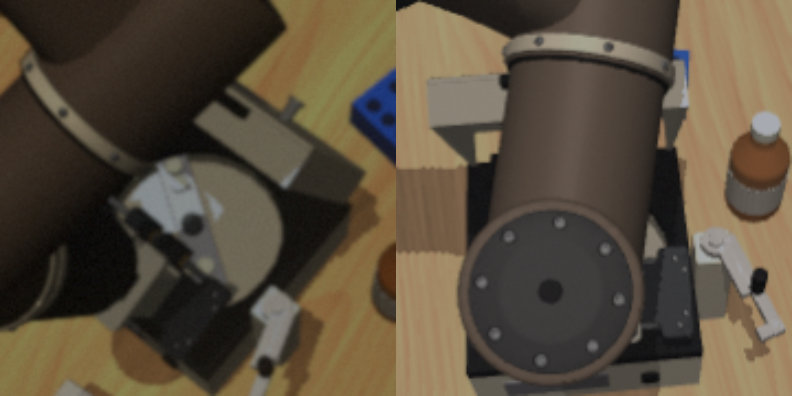

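The bar has turned: in the left half its caps are now at (177,180) and (205,267). Next I read the angle.

```bash
python3 - <<'E'
from h import *
S=cam("scene")
a,b=[plane(S,(x/2.2+190,y/2.2+100),.1) for x,y in((177,180),(205,267))]
e=a-b;print(a,b,np.degrees(np.arctan2(e[1],e[0]))-83)
E
```

```text
[0.46654573 0.04880537 0.1       ] [ 0.54284888 -0.01430591  0.1       ] 57.405428590462094
```

{"method": "arm_command", "body": {
  "travel": [
    [-0.002,-0.02,0.0],
    [-0.002,-0.02,0.04],
    [-0.002,-0.02,0.086],
    [0.01,0.025,0.084],
    [0.017,0.07,0.08],
    [0.024,0.125,0.076],
    [0.03,0.178,0.074],
    [0.03,0.178,0.074],
    [0.03,0.178,0.03],
    [0.03,0.178,0.0],
    [0.03,0.178,0.0]
  ],
  "delta_rot": [
    [0,0,0],
    [0,0,0],
    [0,0,0],
    [0,0,0],
    [0,0,0],
    [0,0,0],
    [0,0,0],
    [0,0,0],
    [0,0,0],
    [0,0,0],
    [0,0,0]
  ]
}}

```text
time_s: 6.48
tcp_pos: [0.5183, 0.0604, 0.0908]
eef_rot: [179.4, 24.2, -99.3]
contact_force: [-0.2, -0.5, -0.5]
gripper_width: 0.0004
gripper_force: 0.0
```

```bash
python3 - <<'E'
from h import *
s=r.get_state();print(s["tcp_pos"],s["contact_force"])
o=orient(25)
A=np.radians(np.linspace(10,180,17));P=[(48*np.cos(a),48*np.sin(a),75) for a in A]+[(-40,-1,75),(-36,-2,75)]
p0=tcp((54,-6,75),o);print(p0)
rows(p0,o,[(tcp(t,o),o) for t in P])
E
```

```text
[0.51825297 0.06037693 0.09078002] [-0.21505312 -0.46738286 -0.52289087]
[0.51885764 0.06039638 0.09221985]
travel [[-0.03, -0.01, 0.0], [-0.048, -0.012, 0.0], [-0.065, -0.018, 0.0], [-0.08, -0.027, 0.0], [-0.094, -0.038, 0.0], [-0.105, -0.052, 0.0], [-0.113, -0.068, 0.0], [-0.119, -0.085, 0.0], [-0.121, -0.102, 0.0], [-0.12, -0.12, 0.0], [-0.116, -0.137, 0.0], [-0.108, -0.154, 0.0], [-0.098, -0.168, 0.0], [-0.085, -0.18, 0.0], [-0.071, -0.19, 0.0], [-0.054, -0.197, 0.0], [-0.037, -0.201, 0.0], [-0.033, -0.185, 0.0], [-0.03, -0.178, 0.0]]
rot [[0.0, 0.0, 0.0], [0.0, 0.0, 0.0], [0.0, 0.0, 0.0], [0.0, 0.0, 0.0], [0.0, 0.0, 0.0], [0.0, 0.0, 0.0], [0.0, 0.0, 0.0], [0.0, 0.0, 0.0], [0.0, 0.0, 0.0], [0.0, 0.0, 0.0], [0.0, 0.0, 0.0], [0.0, 0.0, 0.0], [0.0, 0.0, 0.0], [0.0, 0.0, 0.0], [0.0, 0.0, 0.0], [0.0, 0.0, 0.0], [0.0, 0.0, 0.0], [0.0, 0.0, 0.0], [0.0, 0.0, 0.0]]
```

Second push.

{"method": "arm_command", "body": {
  "travel": [
    [-0.015,-0.005,0],
    [-0.03,-0.01,0],
    [-0.048,-0.012,0],
    [-0.065,-0.018,0],
    [-0.08,-0.027,0],
    [-0.094,-0.038,0],
    [-0.105,-0.052,0],
    [-0.113,-0.068,0],
    [-0.119,-0.085,0],
    [-0.121,-0.102,0],
    [-0.12,-0.12,0],
    [-0.116,-0.137,0],
    [-0.108,-0.154,0],
    [-0.098,-0.168,0],
    [-0.085,-0.18,0],
    [-0.071,-0.19,0],
    [-0.054,-0.197,0],
    [-0.037,-0.201,0],
    [-0.033,-0.185,0],
    [-0.03,-0.178,0]
  ],
  "delta_rot": [
    [0,0,0],
    [0,0,0],
    [0,0,0],
    [0,0,0],
    [0,0,0],
    [0,0,0],
    [0,0,0],
    [0,0,0],
    [0,0,0],
    [0,0,0],
    [0,0,0],
    [0,0,0],
    [0,0,0],
    [0,0,0],
    [0,0,0],
    [0,0,0],
    [0,0,0],
    [0,0,0],
    [0,0,0],
    [0,0,0]
  ]
}}

```text
time_s: 8.98
tcp_pos: [0.5042, -0.0277, 0.0916]
eef_rot: [179.6, 24.2, -99.2]
contact_force: [-0.9, -2.3, 0.3]
gripper_width: 0.0004
gripper_force: 1.2
```

{"method": "arm_command", "body": {
  "travel": [
    [-0.002,-0.02,0.0],
    [-0.002,-0.02,0.04],
    [-0.002,-0.02,0.086],
    [0.01,0.025,0.084],
    [0.017,0.07,0.08],
    [0.024,0.125,0.076],
    [0.03,0.178,0.074],
    [0.03,0.178,0.074],
    [0.03,0.178,0.03],
    [0.03,0.178,0.0],
    [0.03,0.178,0.0]
  ],
  "delta_rot": [
    [0,0,0],
    [0,0,0],
    [0,0,0],
    [0,0,0],
    [0,0,0],
    [0,0,0],
    [0,0,0],
    [0,0,0],
    [0,0,0],
    [0,0,0],
    [0,0,0]
  ]
}}

```text
time_s: 10.35
tcp_pos: [0.5182, 0.0604, 0.0908]
eef_rot: [179.4, 24.2, -99.3]
contact_force: [-0.2, -0.1, -0.4]
gripper_width: 0.0003
gripper_force: 0.0
```

{"method": "arm_command", "body": {
  "travel": [
    [-0.015,-0.005,0],
    [-0.03,-0.01,0],
    [-0.048,-0.012,0],
    [-0.065,-0.018,0],
    [-0.08,-0.027,0],
    [-0.094,-0.038,0],
    [-0.105,-0.052,0],
    [-0.113,-0.068,0],
    [-0.119,-0.085,0],
    [-0.121,-0.102,0],
    [-0.12,-0.12,0],
    [-0.116,-0.137,0],
    [-0.108,-0.154,0],
    [-0.098,-0.168,0],
    [-0.098,-0.168,0]
  ],
  "delta_rot": [
    [0,0,0],
    [0,0,0],
    [0,0,0],
    [0,0,0],
    [0,0,0],
    [0,0,0],
    [0,0,0],
    [0,0,0],
    [0,0,0],
    [0,0,0],
    [0,0,0],
    [0,0,0],
    [0,0,0],
    [0,0,0],
    [0,0,0]
  ]
}}

```text
time_s: 12.22
tcp_pos: [0.4705, -0.0237, 0.0914]
eef_rot: [179.6, 24.2, -99.2]
contact_force: [-0.9, 0.1, -0.1]
gripper_width: 0.0007
gripper_force: 0.0
```

```bash
python3 - <<'E'
from h import *
s=r.get_state();print(s["tcp_pos"],s["eef_rot"],s["contact_force"])
S=cam("scene");D=cam("side")
f=lambda c,x,y:cv2.resize(c["img"][y:y+180,x:x+180,::-1],(0,0),fx=2.2,fy=2.2)
cv2.imwrite("pics/c.png",np.hstack([f(S,190,100),f(D,200,110)]))
E
```

```text
[ 0.47053759 -0.02367748  0.09143172] [179.57167709  24.23330228 -99.220931  ] [-0.85328106  0.12320278 -0.112455  ]
```

View pics/c.png

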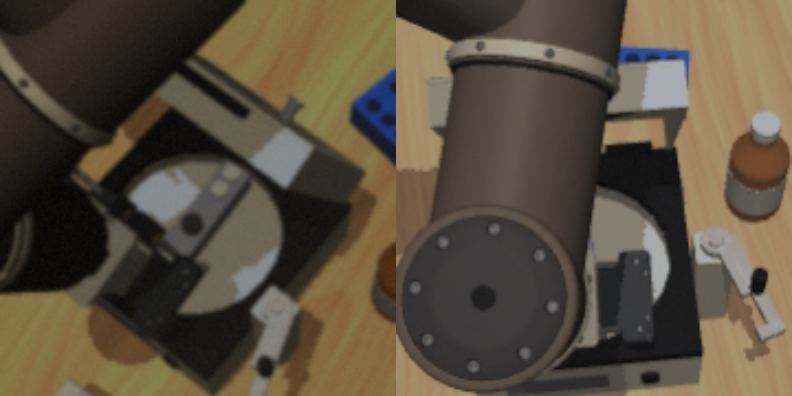

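The bar now lies nearly along the housing's x, with its caps at (220,185) and (235,170). That is about 460° of net turning. Next I lift out and bring the closed fingers behind the lid's outer face.

```bash
python3 - <<'E'
from h import *
s=r.get_state();R0=Ro.from_euler("xyz",s["eef_rot"],degrees=True);P0=s["tcp_pos"]
o=orient(0)
up=P0+np.array([0,0,.1])-.06*xh
pts=[(P0+np.array([0,0,.05])-.02*xh,R0),(up,R0),(tcp((-60,15,380),o),o),(tcp((100,10,365),o),o),(tcp((105,10,300),o),o)]
rows(P0,R0,pts)
E
```

```text
travel [[-0.005, -0.04, 0.1], [-0.015, -0.119, 0.2], [0.03, -0.038, 0.615], [0.079, 0.278, 0.585], [0.08, 0.288, 0.455]]
rot [[0.0, 0.0, 0.0], [0.0, 0.0, 0.0], [-0.267, 0.033, 0.023], [-0.267, 0.033, 0.023], [-0.267, 0.033, 0.023]]
```

{"method": "arm_command", "body": {
  "travel": [
    [-0.005,-0.04,0.1],
    [-0.015,-0.119,0.2],
    [0.0,-0.1,0.31],
    [0.015,-0.07,0.43],
    [0.03,-0.038,0.54],
    [0.03,-0.038,0.615],
    [0.045,0.06,0.605],
    [0.06,0.17,0.595],
    [0.079,0.278,0.585],
    [0.08,0.288,0.52],
    [0.08,0.288,0.455],
    [0.08,0.288,0.455]
  ],
  "delta_rot": [
    [0,0,0],
    [0,0,0],
    [-0.09,0.011,0.008],
    [-0.18,0.022,0.015],
    [-0.267,0.033,0.023],
    [-0.267,0.033,0.023],
    [-0.267,0.033,0.023],
    [-0.267,0.033,0.023],
    [-0.267,0.033,0.023],
    [-0.267,0.033,0.023],
    [-0.267,0.033,0.023],
    [-0.267,0.033,0.023]
  ]
}}

```text
time_s: 13.82
tcp_pos: [0.5085, 0.1209, 0.317]
eef_rot: [179.8, -0.1, -97.0]
contact_force: [-0.5, 0.5, 1.0]
gripper_width: 0.0006
gripper_force: 0.0
```

```bash
python3 - <<'E'
from h import *
s=r.get_state();print(s["tcp_pos"],s["eef_rot"],s["contact_force"],s["joints"])
o=orient(0);print("want",tcp((105,10,300),o))
def Q(th,u=205,g=0):
    t=np.radians(th); return (115-u*np.cos(t)+40*np.sin(t)+10+g, 10, 92+u*np.sin(t)+40*np.cos(t))
p0=tcp((105,10,300),o)
th=np.r_[np.linspace(66,34,19)]
rows(p0,o,[(tcp(Q(t),o),o) for t in th])
p1=tcp(Q(34),o)
rows(p1,o,[(tcp(Q(t),o),o) for t in np.linspace(32.2,1,19)])
E
```

```text
[0.50846678 0.12086579 0.31697525] [ 1.79780036e+02 -9.91087465e-02 -9.69529332e+01] [-0.5407023   0.47188174  1.04582507] [ 34.84758914   3.88916773 -11.46552036  -0.07534227 -74.87536085
 -41.78090833]
want [0.51017082 0.12093604 0.319     ]
travel [[-0.007, -0.053, -0.009], [-0.008, -0.066, -0.012], [-0.01, -0.078, -0.016], [-0.011, -0.09, -0.019], [-0.013, -0.103, -0.024], [-0.014, -0.115, -0.028], [-0.016, -0.126, -0.033], [-0.017, -0.138, -0.039], [-0.018, -0.15, -0.044], [-0.02, -0.161, -0.05], [-0.021, -0.172, -0.057], [-0.022, -0.183, -0.064], [-0.024, -0.194, -0.071], [-0.025, -0.204, -0.078], [-0.026, -0.215, -0.086], [-0.028, -0.225, -0.094], [-0.029, -0.235, -0.103], [-0.03, -0.244, -0.111], [-0.031, -0.253, -0.12]]
rot [[0.0, 0.0, 0.0], [0.0, 0.0, 0.0], [0.0, 0.0, 0.0], [0.0, 0.0, 0.0], [0.0, 0.0, 0.0], [0.0, 0.0, 0.0], [0.0, 0.0, 0.0], [0.0, 0.0, 0.0], [0.0, 0.0, 0.0], [0.0, 0.0, 0.0], [0.0, 0.0, 0.0], [0.0, 0.0, 0.0], [0.0, 0.0, 0.0], [0.0, 0.0, 0.0], [0.0, 0.0, 0.0], [0.0, 0.0, 0.0], [0.0, 0.0, 0.0], [0.0, 0.0, 0.0], [0.0, 0.0, 0.0]]
travel [[-0.001, -0.009, -0.009], [-0.002, -0.018, -0.019], [-0.003, -0.026, -0.028], [-0.004, -0.034, -0.038], [-0.005, -0.041, -0.048], [-0.006, -0.048, -0.059], [-0.007, -0.055, -0.069], [-0.008, -0.062, -0.08], [-0.008, -0.068, -0.091], [-0.009, -0.074, -0.102], [-0.01, -0.08, -0.113], [-0.01, -0.085, -0.125], [-0.011, -0.09, -0.136], [-0.012, -0.095, -0.148], [-0.012, -0.099, -0.16], [-0.013, -0.103, -0.172], [-0.013, -0.107, -0.184], [-0.013, -0.11, -0.196], [-0.014, -0.113, -0.208]]
rot [[0.0, 0.0, 0.0], [0.0, 0.0, 0.0], [0.0, 0.0, 0.0], [0.0, 0.0, 0.0], [0.0, 0.0, 0.0], [0.0, 0.0, 0.0], [0.0, 0.0, 0.0], [0.0, 0.0, 0.0], [0.0, 0.0, 0.0], [0.0, 0.0, 0.0], [0.0, 0.0, 0.0], [0.0, 0.0, 0.0], [0.0, 0.0, 0.0], [0.0, 0.0, 0.0], [0.0, 0.0, 0.0], [0.0, 0.0, 0.0], [0.0, 0.0, 0.0], [0.0, 0.0, 0.0], [0.0, 0.0, 0.0]]
```

{"method": "arm_command", "body": {
  "travel": [
    [-0.004,-0.03,-0.005],
    [-0.007,-0.053,-0.009],
    [-0.008,-0.066,-0.012],
    [-0.01,-0.078,-0.016],
    [-0.011,-0.09,-0.019],
    [-0.013,-0.103,-0.024],
    [-0.014,-0.115,-0.028],
    [-0.016,-0.126,-0.033],
    [-0.017,-0.138,-0.039],
    [-0.018,-0.15,-0.044],
    [-0.02,-0.161,-0.05],
    [-0.021,-0.172,-0.057],
    [-0.022,-0.183,-0.064],
    [-0.024,-0.194,-0.071],
    [-0.025,-0.204,-0.078],
    [-0.026,-0.215,-0.086],
    [-0.028,-0.225,-0.094],
    [-0.029,-0.235,-0.103],
    [-0.03,-0.244,-0.111],
    [-0.031,-0.253,-0.12]
  ],
  "delta_rot": [
    [0,0,0],
    [0,0,0],
    [0,0,0],
    [0,0,0],
    [0,0,0],
    [0,0,0],
    [0,0,0],
    [0,0,0],
    [0,0,0],
    [0,0,0],
    [0,0,0],
    [0,0,0],
    [0,0,0],
    [0,0,0],
    [0,0,0],
    [0,0,0],
    [0,0,0],
    [0,0,0],
    [0,0,0],
    [0,0,0]
  ]
}}

```text
time_s: 16.32
tcp_pos: [0.4941, -0.0058, 0.2587]
eef_rot: [180.0, 0.0, -97.0]
contact_force: [1.9, 2.7, 1.7]
gripper_width: 0.0007
gripper_force: 1.1
```

```bash
python3 - <<'E'
from h import *
s=r.get_state();print(s["tcp_pos"],s["contact_force"])
D=cam("side");S=cam("scene")
f=lambda c,x,y:cv2.resize(c["img"][y:y+180,x:x+180,::-1],(0,0),fx=2.2,fy=2.2)
cv2.imwrite("pics/d.png",np.hstack([f(S,190,100),f(D,200,110)]))
E
```

```text
[ 0.49411917 -0.00584812  0.25865941] [1.85306812 2.71046545 1.72971068]
```

View pics/d.png

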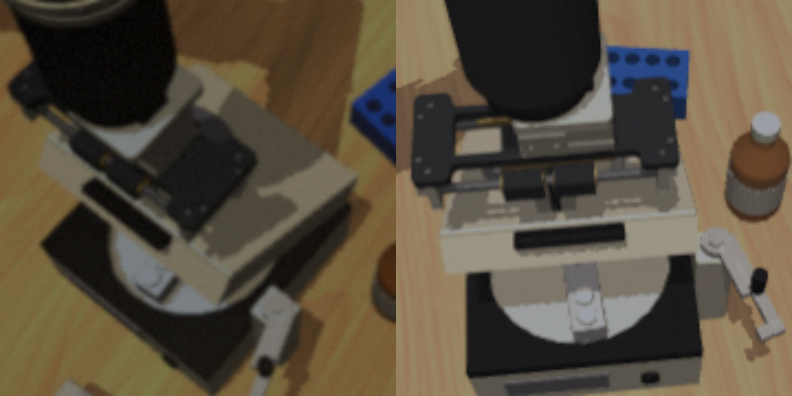

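The lid is halfway down, following the fingertips; the lip is at (570,237) in the right half. I continue the push.

{"method": "arm_command", "body": {
  "travel": [
    [-0.001,-0.009,-0.009],
    [-0.002,-0.018,-0.019],
    [-0.003,-0.026,-0.028],
    [-0.004,-0.034,-0.038],
    [-0.005,-0.041,-0.048],
    [-0.006,-0.048,-0.059],
    [-0.007,-0.055,-0.069],
    [-0.008,-0.062,-0.08],
    [-0.008,-0.068,-0.091],
    [-0.009,-0.074,-0.102],
    [-0.01,-0.08,-0.113],
    [-0.01,-0.085,-0.125],
    [-0.011,-0.09,-0.136],
    [-0.012,-0.095,-0.148],
    [-0.012,-0.099,-0.16],
    [-0.013,-0.103,-0.172],
    [-0.013,-0.105,-0.181],
    [-0.013,-0.107,-0.19],
    [-0.013,-0.108,-0.198],
    [-0.013,-0.108,-0.204]
  ],
  "delta_rot": [
    [0,0,0],
    [0,0,0],
    [0,0,0],
    [0,0,0],
    [0,0,0],
    [0,0,0],
    [0,0,0],
    [0,0,0],
    [0,0,0],
    [0,0,0],
    [0,0,0],
    [0,0,0],
    [0,0,0],
    [0,0,0],
    [0,0,0],
    [0,0,0],
    [0,0,0],
    [0,0,0],
    [0,0,0],
    [0,0,0]
  ]
}}

```text
time_s: 18.92
tcp_pos: [0.4878, -0.0597, 0.1568]
eef_rot: [180.0, 0.0, -97.0]
contact_force: [-0.1, -1.4, 1.4]
gripper_width: 0.0003
gripper_force: 0.8
```

{"method": "arm_command", "body": {
  "travel": [
    [0,0,-0.004],
    [0,0,-0.008],
    [0,0,-0.011],
    [0,0,-0.014],
    [0,0,-0.014]
  ],
  "delta_rot": [
    [0,0,0],
    [0,0,0],
    [0,0,0],
    [0,0,0],
    [0,0,0]
  ]
}}

```text
time_s: 19.55
tcp_pos: [0.4879, -0.0595, 0.1512]
eef_rot: [-180.0, 0.0, -97.0]
contact_force: [-5.6, 0.8, 12.6]
gripper_width: 0.0004
gripper_force: 6.6
```

The lid reads as seated at tip height 0.132 with 12.6 N. Next I lift off, look at the lid, and plan the hook push.

{"method": "arm_command", "body": {
  "travel": [
    [0,0,0.02],
    [0,0,0.1],
    [0,0,0.2],
    [0,0,0.24]
  ],
  "delta_rot": [
    [0,0,0],
    [0,0,0],
    [0,0,0],
    [0,0,0]
  ]
}}

```text
time_s: 20.05
tcp_pos: [0.4889, -0.0593, 0.2734]
eef_rot: [-179.8, 0.1, -97.0]
contact_force: [0.8, 0.5, -0.3]
gripper_width: 0.0001
gripper_force: 0.0
```

```bash
python3 - <<'E'
from h import *
s=r.get_state();R0=Ro.from_euler("xyz",s["eef_rot"],degrees=True);P0=s["tcp_pos"];print(P0,s["contact_force"])
S=cam("scene");D=cam("side")
f=lambda c,x,y:cv2.resize(c["img"][y:y+180,x:x+180,::-1],(0,0),fx=2.2,fy=2.2)
cv2.imwrite("pics/e.png",np.hstack([f(S,190,100),f(D,200,110)]))
o=orient(0)
def T(f,extra=0,z=155):
    a=np.radians(f);tab=np.array([-25-61*np.sin(a),-130+61*np.cos(a)]);t=np.array([-np.cos(a),-np.sin(a)])
    D=7+min(10/max(abs(t[0]),1e-6),21/max(abs(t[1]),1e-6))+extra
    return (*(tab+D*t),z)
a=tcp(T(121,13,240),o);b=tcp(T(121,13),o)
rows(P0,R0,[(a,o),(b,o)])
print(T(121,13))
rows(b,o,[(tcp(T(x,0),o),o) for x in np.linspace(122,20,18)])
E
```

```text
[ 0.48894619 -0.05930752  0.27335541] [ 0.84934845  0.51477329 -0.25141871]
travel [[0.41, -0.011, -0.029], [0.41, -0.011, -0.199]]
rot [[-0.001, 0.003, -0.0], [-0.001, 0.003, -0.0]]
(np.float64(-56.98644384462777), np.float64(-195.20346340706072), 155)
travel [[-0.023, -0.009, 0.0], [-0.026, -0.017, 0.0], [-0.037, -0.026, 0.0], [-0.05, -0.035, 0.0], [-0.063, -0.042, 0.0], [-0.076, -0.047, 0.0], [-0.09, -0.051, 0.0], [-0.103, -0.054, 0.0], [-0.116, -0.055, 0.0], [-0.129, -0.056, 0.0], [-0.145, -0.053, 0.0], [-0.164, -0.045, 0.0], [-0.18, -0.037, 0.0], [-0.194, -0.027, 0.0], [-0.206, -0.017, 0.0], [-0.216, -0.006, 0.0], [-0.225, 0.005, 0.0], [-0.233, 0.018, 0.0]]
rot [[0.0, 0.0, 0.0], [0.0, 0.0, 0.0], [0.0, 0.0, 0.0], [0.0, 0.0, 0.0], [0.0, 0.0, 0.0], [0.0, 0.0, 0.0], [0.0, 0.0, 0.0], [0.0, 0.0, 0.0], [0.0, 0.0, 0.0], [0.0, 0.0, 0.0], [0.0, 0.0, 0.0], [0.0, 0.0, 0.0], [0.0, 0.0, 0.0], [0.0, 0.0, 0.0], [0.0, 0.0, 0.0], [0.0, 0.0, 0.0], [0.0, 0.0, 0.0], [0.0, 0.0, 0.0]]
```

View pics/e.png

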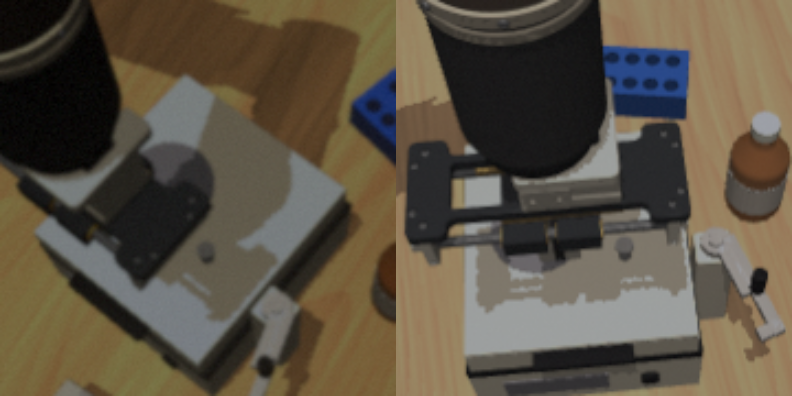

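The lid is shut with the stud clear at (625,247) in the right half. Hook unchanged. I move beside the tab.

{"method": "arm_command", "body": {
  "travel": [
    [0.1,-0.003,0],
    [0.2,-0.005,0],
    [0.3,-0.008,0],
    [0.41,-0.011,-0.029],
    [0.41,-0.011,-0.029],
    [0.41,-0.011,-0.12],
    [0.41,-0.011,-0.198],
    [0.41,-0.011,-0.198]
  ],
  "delta_rot": [
    [0,0,0],
    [0,0,0],
    [0,0,0],
    [0,0,0],
    [0,0,0],
    [0,0,0],
    [0,0,0],
    [0,0,0]
  ]
}}

```text
time_s: 21.15
tcp_pos: [0.6901, -0.0651, 0.1675]
eef_rot: [179.6, -0.0, -97.0]
contact_force: [0.3, 0.2, 0.6]
gripper_width: 0.0005
gripper_force: 0.0
```

{"method": "arm_command", "body": {
  "travel": [
    [-0.023,-0.009,0.0],
    [-0.026,-0.017,0.0],
    [-0.037,-0.026,0.0],
    [-0.05,-0.035,0.0],
    [-0.063,-0.042,0.0],
    [-0.076,-0.047,0.0],
    [-0.09,-0.051,0.0],
    [-0.103,-0.054,0.0],
    [-0.116,-0.055,0.0],
    [-0.129,-0.056,0.0],
    [-0.145,-0.053,0.0],
    [-0.164,-0.045,0.0],
    [-0.18,-0.037,0.0],
    [-0.194,-0.027,0.0],
    [-0.206,-0.017,0.0],
    [-0.216,-0.006,0.0],
    [-0.225,0.005,0.0],
    [-0.225,0.005,0.0]
  ],
  "delta_rot": [
    [0,0,0],
    [0,0,0],
    [0,0,0],
    [0,0,0],
    [0,0,0],
    [0,0,0],
    [0,0,0],
    [0,0,0],
    [0,0,0],
    [0,0,0],
    [0,0,0],
    [0,0,0],
    [0,0,0],
    [0,0,0],
    [0,0,0],
    [0,0,0],
    [0,0,0],
    [0,0,0]
  ]
}}

```text
time_s: 23.4
tcp_pos: [0.58, -0.062, 0.1711]
eef_rot: [180.0, 0.1, -97.0]
contact_force: [-0.2, -1.0, 0.4]
gripper_width: 0.0003
gripper_force: 0.0
```

```bash
python3 - <<'E'
from h import *
s=r.get_state();print(s["tcp_pos"],s["contact_force"])
S=cam("scene");D=cam("side")
f=lambda c,x,y:cv2.resize(c["img"][y:y+180,x:x+180,::-1],(0,0),fx=2.2,fy=2.2)
cv2.imwrite("pics/f.png",np.hstack([f(S,200,120),f(D,215,130)]))
E
```

```text
[ 0.58002853 -0.06198511  0.17108936] [-0.215853   -0.96950042  0.37790544]
```

View pics/f.png

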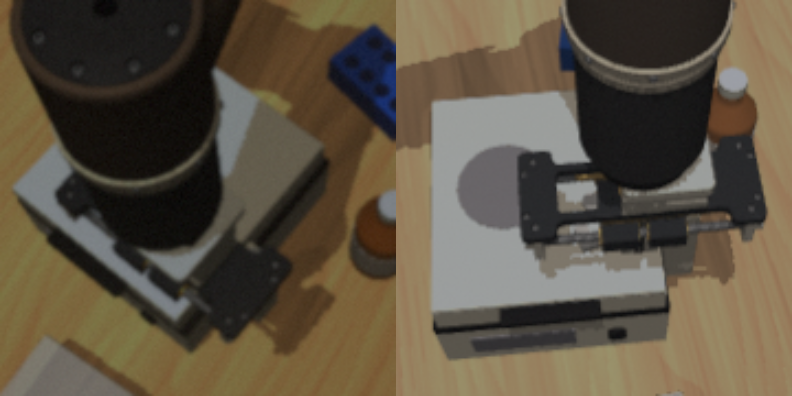

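The hook is hidden under the gripper body, so it has followed the fingers over the lid's near corner. I finish the swing slowly while watching the force.

{"method": "arm_command", "body": {
  "travel": [
    [-0.004,0.006,0],
    [-0.008,0.013,0],
    [-0.011,0.02,0],
    [-0.014,0.027,0],
    [-0.016,0.032,0],
    [-0.016,0.036,0],
    [-0.016,0.036,0]
  ],
  "delta_rot": [
    [0,0,0],
    [0,0,0],
    [0,0,0],
    [0,0,0],
    [0,0,0],
    [0,0,0],
    [0,0,0]
  ]
}}

```text
time_s: 24.38
tcp_pos: [0.572, -0.0448, 0.171]
eef_rot: [180.0, 0.0, -97.0]
contact_force: [-0.9, -2.5, 0.6]
gripper_width: 0.0005
gripper_force: 1.4
```

{"method": "arm_command", "body": {
  "travel": [
    [0,0.004,0],
    [0,0.008,0],
    [0,0.012,0],
    [0,0.012,0]
  ],
  "delta_rot": [
    [0,0,0],
    [0,0,0],
    [0,0,0],
    [0,0,0]
  ]
}}

```text
time_s: 24.88
tcp_pos: [0.5718, -0.0432, 0.1712]
eef_rot: [179.9, -0.3, -97.0]
contact_force: [2.7, -23.9, -1.3]
gripper_width: 0.0005
gripper_force: 11.1
```

At the stop: 24 N. I back off, lift clear and check.

{"method": "arm_command", "body": {
  "travel": [
    [0,-0.01,0],
    [0,-0.04,0],
    [0,-0.06,0.05],
    [0,-0.1,0.15],
    [0,-0.2,0.25],
    [-0.05,-0.3,0.3],
    [-0.1,-0.4,0.3],
    [-0.15,-0.5,0.3],
    [-0.2,-0.6,0.3]
  ],
  "delta_rot": [
    [0,0,0],
    [0,0,0],
    [0,0,0],
    [0,0,0],
    [0,0,0],
    [0,0,0],
    [0,0,0],
    [0,0,0],
    [0,0,0]
  ]
}}

```text
time_s: 26.0
tcp_pos: [0.4715, -0.3401, 0.3214]
eef_rot: [-179.9, 0.1, -97.0]
contact_force: [1.0, 0.1, 0.5]
gripper_width: 0.0006
gripper_force: 0.0
```

```bash
python3 - <<'E'
from h import *
s=r.get_state();print(s["tcp_pos"],s["contact_force"])
S=cam("scene");D=cam("side")
h=H((.508,.0205),np.radians(83))
print("expected tab top px",proj(S,h((-.042,-.07,.179))),proj(D,h((-.042,-.07,.179))))
for n,c in(("S",S),("D",D)):
    x,y=proj(c,h((-.042,-.07,.175)))[0].astype(int)
    print(n,blobs(c,c["img"].max(2)<50,(x-13,y-13,x+14,y+14)))
f=lambda c,x,y:cv2.resize(c["img"][y:y+180,x:x+180,::-1],(0,0),fx=2.2,fy=2.2)
cv2.imwrite("pics/g.png",np.hstack([f(S,200,120),f(D,215,130)]))
E
```

```text
[ 0.47148976 -0.34006007  0.32139387] [1.04053239 0.09524149 0.52335483]
expected tab top px [[287.90913675 221.82716973]] [[316.77679104 219.34956671]]
S [(80, [287.8, 223.0])]
D [(24, [308.0, 230.4])]
```

View pics/g.png

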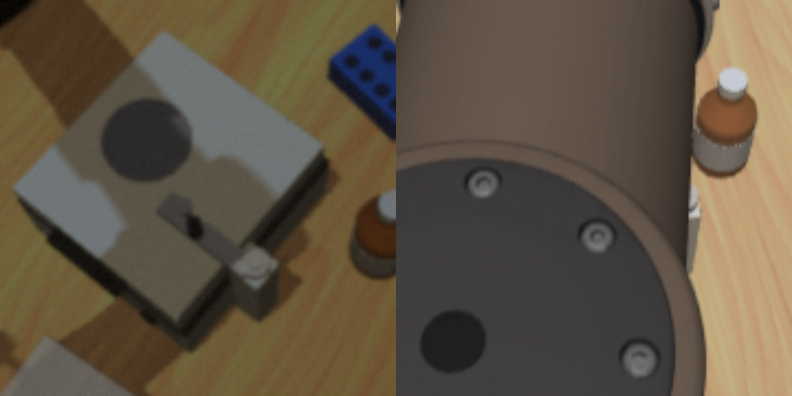

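The tab is at its home pixel, (287.8,223) seen against (287.9,221.8) expected. The hook lies across the shut lid at the stud, and nothing touches the robot.

```bash
python3 -c "
from plant import close_job;print(close_job())"
```

```text
the job is handed in; nothing more can be done
None
```

The job is handed in at about 26 s: the rotor was pushed round about 460° (estimated from the pictures), the lid was lowered shut, and then the hook was swung home against its stop at the stud; the bottle, rack and tip box were not touched, and the result of the judging was not shown.

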